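Unsnap the purifier's cover and take out its filter

ROBOT

A 6-joint arm with a two-finger parallel gripper is mounted at the origin on the work surface; the furniture and walls round the work are solid. World frame = base frame: x ahead of the robot, y to its left, z up, the work surface at z = 0. Lengths are in mm, angles in rad, forces in N, time in s.
With the tool pointing down it reaches from about 275 to 750 mm from the base axis. Payload 10.2 kg.
Tool frame: the origin (TCP) lies midway between the tips of the shut fingers; the grasp point (between the pads) lies 19 mm behind it; z points along the fingers, y is the line along which they close (so a half turn about z gives the same grasp; the last joint's range is limited). The gripper opens to 85 mm and grips with 20 to 120 N. Pads are 22 mm wide; open, the fingers measure 114 mm over their backs; the gripper's body (76 mm by 85 mm) begins 54 mm behind the grasp point. The pads swing forward as they close: fully open they stand 13 mm farther back than shut.
Start: joints at [0.886, 0.313, 1.498, -0, 1.331, -0.223], TCP at [233.932, 470.007, 208.994] pointing down, gripper open.
Joint ranges: [-2.94, 2.94], [-0.97, 2.17], [0.19, 2.56], [-1.23, 4.37], [0.02, 3.11], [-2.88, 2.88]. Speed limits (rad/s): [2.39, 2.39, 3.01, 3.14, 3.14, 3.14].

INTERFACE

Orientations are given as a unit quaternion [w, x, y, z].
In Python, from rig import ctrl gives the robot as it stands.
- The arm moves only by the tool send_rows, never from a script. Its argument "targets" is a list of rows, each a list of 7 numbers: the closure, from -1 (fully open) to 1 (shut), so that 0 is half open, then the shift along the tool's x, y, z in m, then the turn, a rotation vector about the tool's x, y, z in rad. In form: [[claw, dx, dy, dz, ax, ay, az], ...]. A call has exactly 10 rows; each row shifts and turns the commanded pose from where the row before left it, along the tool's axes as they then stand; what a row does not reach is not made up. A row lasts 1/8 s, in which the tool goes at most 62.5 mm and 10.7 degrees, less where a joint would pass 70% of its speed; a pose out of reach is approached as far as the arm can. A call with a gripper value outside its range is refused whole. The fingers move at their own pace and stop on an object; "squeeze" is the grip in N (left out, the last holds). Time passes only in rows, so rows that do not move let the fingers close, or fill a call up. It gives the time, the measured TCP pose, the force, the opening and the grip force at its end, in the units of the state.
- ctrl.sense(): the state, without advancing time (a new reading comes with each control period).
- ctrl.capture(name): name is "scene" or "top" or "wrist"; returns a dict with "img" (384x512x3 uint8, red, green, blue), "camera_matrix" (3x3 intrinsics, pixels), "k1" (the pictures are not rectified: a ray, as slopes to the right and down, at radius r is drawn at 1 + k1 r^2 times it, then the intrinsics apply), "R" (3x3) and "t" (3): a world point X has camera coordinates R X + t. Camera axes: x right, y down, z forward; pixel columns grow to the right and rows downward; lengths in mm; the calibration is good to about 2 mm. A picture is of the moment at which its call begins. There is no depth.
- ctrl.finish_job(): hands the job in; it is judged then, once.
Trained networks look in a picture, given as the dict that the camera call returned (one of the last four; its "shot" number tells which), for a name from the list of things; names that differ only in an ending like _2 or _b are one class to them, and where a whole thing is asked for, a point or a joint stands for the part that bears it (a point fixed in the world has none). Each returns a list of dicts, best first, with "score" (0 to 1); they miss things now and then, are a little off and sometimes report something else, mostly with a low value. They report only what shows in the picture. A call takes as long as a camera call. They do not tell look-alikes from the thing itself.
- ctrl.boxes_of(query, picture): "extent" ([left, top, width, height] in pixels, round what is visible of it).
- ctrl.landmark_of(query, picture): "point" ([column, row] in pixels: a listed point, or the origin of a listed thing).
The state is a dict: "time_s": time; "joints": joint angles; "dq": joint speeds; "tau": joint torques, N m; "eef_pos": TCP position; "ee_rot": TCP orientation; "force": force on the tool from outside, world axes, zero at the start; "wrist_torque": the same for the moment, N m; "grip_width": opening from 0.0 (shut) to 1.0 (fully open); "grip_force": force on a finger pad.
Only numpy, scipy, OpenCV 4.12 (cv2) and the standard library are available. Lean on these libraries where they do the work, as an engineer would, in place of code of your own. Each camera call takes 0.05 s, during which the arm holds its last target. There are 200 camera calls.

TASK

The small kitchen air purifier's filter is due for washing. Squeeze the orange release tab in towards the upright rib on the white cover, swing the cover's lower edge well up about its upper edge until it comes out of the frame, and lay the cover flat, outer side up, in the middle of the wooden trivet. Then lift the black filter cartridge out by its blue ridge and set it down flat, ridge up, in the middle of the pink saucer, leaving the jars, tin, beaker and bottle where they stand.

Things in the scene. Friction and masses are not known exactly. Their poses are not given: they have to be found in the camera images.
- purifier: White air purifier, fixed, 137 x 116 x 135 mm. Origin under its base; x to its back, z up. Its front face slopes: it looks to -x and up, 35 degrees from level. 'Plane zero' passes 95 mm above the origin. The frame, 132 (up the slope) x 112 mm, stands 3 mm out of plane zero round a 96 x 86 mm opening; grey lips at its upper and lower edge (1 mm below to 3 mm above plane zero) hold the cover in.
- cover: Loose white cover, about 90 g, plate 92 (x) x 82 (y) x 5 mm with dark slits. Origin: centre of its outer face, 1 mm below plane zero; x up the slope, y across, z out of the face (plate from z = -5 to 0). Grip rib 34 mm long across, at x = -4 to +2, up to z = 25 mm. The tab freed, it swings up about a line across at x = +50, z = -2 mm; swung 35 degrees it is level and lifts straight off.
- tab (a joint): Slide of the orange spring tab: 0 = out (latched under the lower lip), 0.009 m = fully in, towards the rib (cover's +x); 2 N to start, 6.5 N at full travel, springs back when let go; the catch is free from 0.006 m on. Pinch tab and rib together: outer faces 46 mm apart, 37 mm when fully pressed; their middle is then at x = -16.5 mm of the cover. Keep it pinched while swinging.
- tab_face (a point): Middle of the orange tab's outer (lower) face: x = -44, y = 0, z = 14 mm of the cover when out. The tab's upright is 24 mm wide across, 6 mm thick, from the plate to z = 25 mm.
- cover_upper (a point): Point at the cover's upper edge: x = 49.5, y = 0, z = -2 mm of the cover. There two grey lugs (reaching to x = +54 mm) sit under the upper lip.
- hinge_lip (a point): Point on the purifier under the upper lip's inner edge, about which the cover swings out.
- filter: Loose black filter cartridge, 60 g, 60 (x) x 50 (y) x 20 mm, white pleats, with a blue ridge across its middle: 10 mm thick (x), 36 mm long (y), z = 20 to 37 mm. Origin: centre of its underside, z out of it, x up the slope. It lies in the well under the cover, tilted like the face; draw it straight out along its z.
- well_floor (a point): Centre of the well's floor under the filter, 46 mm below plane zero. The filter has 2 mm play between locators 12 mm high. At the ridge's height the well is 106 mm wide up the slope (96 mm between the lips) and 74 mm across.
- trivet: Round trivet of brown wooden discs, 190 x 203 x 7 mm, fixed; origin at the centre of its underside.
- saucer: Small pink tray, 75 (x) x 85 (y) x 7 mm, flat on top, fixed; origin at the centre of its underside.
- soap_bottle: Yellow washing-up bottle with red cap, 52 x 74 x 220 mm, loose; origin under its base.
- cumin_jar: Spice jar with green lid, 46 x 46 x 105 mm, loose; origin under its base.
- honey_jar: Little jar with yellow lid, 46 x 46 x 68 mm, loose; origin under its base.
- tomato_tin: Food tin, 76 x 75 x 58 mm, loose; origin under its base.
- red_cup: Red plastic beaker, 71 x 71 x 79 mm, loose; origin under its base.
Things that resemble listed ones, but are neither listed nor needed, are in the scene too. Leave any purple look-alike of the saucer alone.

How it is judged (in metres and radians):
On the way, in this order (a step that is already met when the one before it is completed fails the run):
1. the orange tab is pressed in while the cover still sits in its frame (value of joint tab above 0.006 m and angle between cover's own z axis and vertical above 0.53 rad and distance between cover_upper and hinge_lip below 0.012 m), for 0.05 s.
2. the cover is swung up by at least 14 degrees with its upper edge still within 2 cm of the lip (angle between cover's own z axis and vertical below 0.36 rad and distance between cover_upper and hinge_lip below 0.02 m).
3. the cover lies flat on the trivet, let go (horizontal distance between cover and trivet below 0.045 m and z of cover in the frame of trivet below 0.018 m and angle between cover's own z axis and vertical below 0.12 rad and contact force between the fingers and cover below 0.3 N and linear speed of cover below 0.02 m/s), for 0.2 s.
At the end, for the whole second after the job is handed in: The cover lies flat (within 7 degrees), outer side up, on the trivet with its centre within 45 mm of the trivet's centre; the filter lies flat, ridge up, on the saucer with its centre within 25 mm of the saucer's; both are let go and at rest (horizontal distance between cover and trivet below 0.045 m and z of cover in the frame of trivet below 0.018 m and angle between each of cover, filter's own z axis and vertical below 0.12 rad and horizontal distance between filter and saucer below 0.025 m and z of filter in the frame of saucer between 0.003 and 0.012 m and linear speed of each of cover, filter below 0.02 m/s); the robot touches nothing.
It fails at once if a jar, the tin, the beaker or the bottle is shifted by more than 3 cm or knocked over (distance of any of soap_bottle, cumin_jar, honey_jar, tomato_tin, red_cup from where it was at the start of the episode above 0.03 m or angle between any of soap_bottle, cumin_jar, honey_jar, tomato_tin, red_cup's own z axis and vertical above 0.4 rad).
It also fails if it takes over 62 s, if anything falls off the work surface, if the arm or the gripper's body presses on something with over 40 N, if the wrist force passes 120 N, or if a joint passes its speed limit or range.

## Working session

There is one attempt and no reset: what is moved stays moved. The work goes in short steps, Python scripts to look and compute and a tool call to move; the robot and the scene stay as the last step left them, time stands still between calls to the robot, and variables do not carry over. Pictures are saved under pics/ and viewed, at most 10 in all, crops included, and the job is handed in when it is done.

Besides the shell and the picture viewer there is one more tool, called after "Emit:" as a command line: name --pt "numbers of a row" for each row, then --argument value for the rest. send_rows: Moves the arm, as the interface text tells. Its arguments: {"type":"object","properties":{"targets":{"type":"array"},"squeeze":{"type":"number"}},"required":["targets"]}

```bash
ls; mkdir -p pics; cat > h.py <<'E'
import numpy as np, cv2
from rig import ctrl
from scipy.spatial.transform import Rotation as Ro
def ray(c,p):
    K=np.array(c["camera_matrix"]);R=np.array(c["R"]);t=np.array(c["t"])
    d=np.array([(p[0]-K[0,2])/K[0,0],(p[1]-K[1,2])/K[1,1]]);u=d.copy()
    for _ in range(30): u=d/(1+c["k1"]*(u@u))
    return -R.T@t, R.T@np.array([u[0],u[1],1.])
def at_z(c,p,z):
    o,d=ray(c,p); return o+d*(z-o[2])/d[2]
def proj(c,X):
    K=np.array(c["camera_matrix"]);x=np.array(c["R"])@np.array(X)+np.array(c["t"])
    u=x[:2]/x[2];u=u*(1+c["k1"]*(u@u));return np.array([K[0,0]*u[0]+K[0,2],K[1,1]*u[1]+K[1,2]])
def tri(obs):
    A=0;b=0
    for c,p in obs:
        o,d=ray(c,p);d/=np.linalg.norm(d);P=np.eye(3)-np.outer(d,d);A=A+P;b=b+P@o
    X=np.linalg.solve(A,b);return X,[np.round(proj(c,X)-p,1).tolist() for c,p in obs]
def save(c,n): cv2.imwrite("pics/"+n+".png",cv2.cvtColor(c["img"],cv2.COLOR_RGB2BGR))
E
python3 - <<'E'
from h import *
s=ctrl.sense();print({k:np.round(v,3).tolist() for k,v in s.items()})
P={n:ctrl.capture(n) for n in("scene","top","wrist")}
ims=[cv2.cvtColor(P[n]["img"],cv2.COLOR_RGB2BGR) for n in P]
cv2.imwrite("pics/a.png",np.vstack([np.hstack(ims[:2]),np.hstack([ims[2],ims[2]*0])])[:, :]) 
for n in P: save(P[n],n+"0")
for n in P:
    print(n,"cam at",np.round(-np.array(P[n]["R"]).T@P[n]["t"]))
    for q in "purifier cover tab_face cover_upper hinge_lip filter trivet saucer soap_bottle cumin_jar honey_jar tomato_tin red_cup".split():
        print(q,[(np.round(d["point"]).tolist(),round(d["score"],2)) for d in ctrl.landmark_of(q,P[n])][:3])
E
```

```text
pics
{'time_s': 0.0, 'joints': [0.886, 0.313, 1.498, 0.0, 1.331, -0.223], 'dq': [0.0, -0.0, -0.001, 0.0, -0.002, -0.001], 'tau': [0.001, -41.227, -25.974, -0.0, 0.004, -0.0], 'eef_pos': [233.748, 469.781, 208.433], 'ee_rot': [-0.0, 0.229, 0.973, -0.001], 'force': [0.256, -0.444, -0.635], 'wrist_torque': [0.037, 0.023, 0.06], 'grip_force': 0.0, 'grip_width': 0.998}
scene cam at [ -86. -810.  969.]
purifier [([321.0, 272.0], 0.85)]
cover [([323.0, 242.0], 0.6)]
tab_face [([311.0, 238.0], 0.4)]
cover_upper [([332.0, 247.0], 0.55)]
hinge_lip [([327.0, 249.0], 0.61)]
filter [([316.0, 207.0], 0.63)]
trivet [([232.0, 226.0], 0.86), ([316.0, 205.0], 0.5), ([296.0, 313.0], 0.28)]
saucer [([188.0, 170.0], 0.86), ([198.0, 199.0], 0.75)]
soap_bottle [([269.0, 180.0], 0.95)]
cumin_jar [([314.0, 207.0], 0.8)]
honey_jar [([282.0, 218.0], 0.68)]
tomato_tin [([242.0, 175.0], 0.86)]
red_cup [([296.0, 314.0], 0.89)]
top cam at [ 411.  103. 1533.]
purifier [([349.0, 202.0], 0.71)]
cover [([350.0, 197.0], 0.85), ([368.0, 203.0], 0.7)]
tab_face [([339.0, 198.0], 0.54)]
cover_upper [([368.0, 200.0], 0.71)]
hinge_lip [([284.0, 154.0], 0.67)]
filter [([340.0, 199.0], 0.19)]
trivet [([262.0, 227.0], 0.78), ([352.0, 196.0], 0.57)]
saucer [([164.0, 218.0], 0.73), ([206.0, 231.0], 0.63)]
soap_bottle [([228.0, 164.0], 0.74), ([281.0, 152.0], 0.73)]
cumin_jar [([283.0, 153.0], 0.73)]
honey_jar [([272.0, 191.0], 0.51), ([261.0, 228.0], 0.47), ([227.0, 162.0], 0.4)]
tomato_tin [([203.0, 178.0], 0.65), ([372.0, 200.0], 0.45), ([276.0, 190.0], 0.45)]
red_cup [([375.0, 242.0], 0.93)]
wrist cam at [161. 506. 373.]
purifier []
cover []
tab_face []
cover_upper []
hinge_lip [([228.0, 328.0], 0.32)]
filter []
trivet []
saucer [([229.0, 330.0], 0.8), ([314.0, 320.0], 0.62)]
soap_bottle [([226.0, 330.0], 0.25)]
cumin_jar []
honey_jar []
tomato_tin []
red_cup []
```

```bash
python3 - <<'E'
import cv2,numpy as np
a=cv2.imread("pics/scene0.png")[130:340,130:400];b=cv2.imread("pics/top0.png")[130:270,130:410]
a=cv2.resize(a,None,fx=2,fy=2,interpolation=3)[:, :];b=cv2.resize(b,None,fx=2.85,fy=2.85,interpolation=3)
cv2.imwrite("pics/c1.png",cv2.resize(cv2.imread("pics/scene0.png")[140:340,130:390],None,fx=3,fy=3,interpolation=2))
cv2.imwrite("pics/c2.png",b)
E
```

```text
(no output)
```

View pics/c1.png

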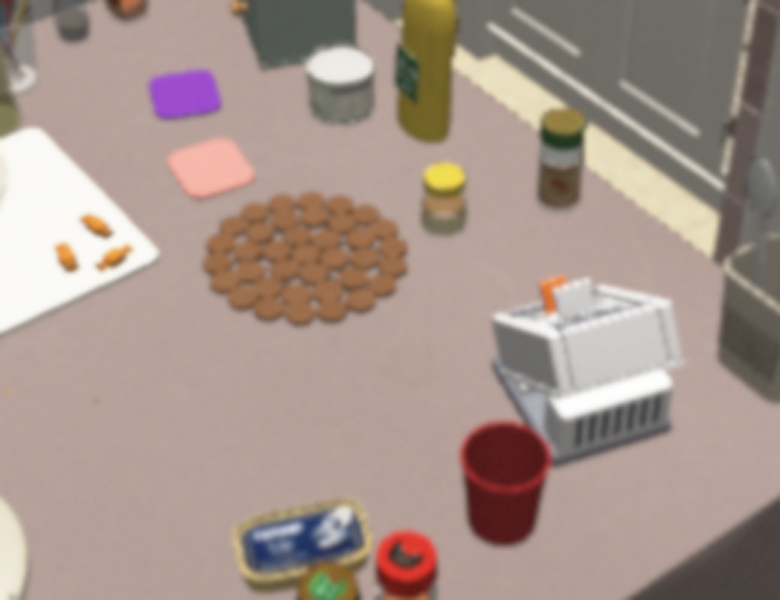

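View pics/c2.png

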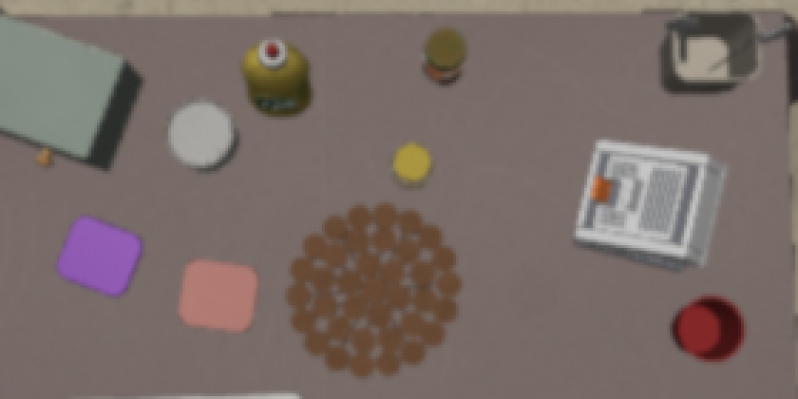

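The views show the purifier with its orange tab facing left in the top image (tab at about (341,197) in full-image pixels), the trivet centre at about (262,232), and the pink saucer at about (207,233). The purple look-alike is at (165,220). Next I'll work out coarse positions.

```bash
python3 - <<'E'
from h import *
T=ctrl.capture("top");S=ctrl.capture("scene")
print(T["camera_matrix"],T["k1"])
img=T["img"].astype(int)
hsv=cv2.cvtColor(T["img"],cv2.COLOR_RGB2HSV)
def cen(c,m):
    n,l,st,ce=cv2.connectedComponentsWithStats(m.astype(np.uint8));i=1+np.argmax(st[1:,4]);return ce[i],st[i]
for nm,c,box in(("top",T,(225,190,300,270)),("scene",S,(195,200,268,250))):
    h=cv2.cvtColor(c["img"],cv2.COLOR_RGB2HSV);x0,y0,x1,y1=box
    for lo,hi,s,z,lab in((0,25,100,7,"trivet"),):
        m=np.zeros(h.shape[:2],bool);m[y0:y1,x0:x1]=((h[...,0]<25)&(h[...,1]>75))[y0:y1,x0:x1]
        m=cv2.morphologyEx(m.astype(np.uint8),cv2.MORPH_CLOSE,np.ones((7,7)))
        ce,st=cen(c,m);print(nm,lab,ce,st,at_z(c,ce,z))
m=np.zeros((384,512),np.uint8);a=(hsv[...,1]>70)&(img[...,0]>150);m[212:255,185:226]=a[212:255,185:226]
ce,st=cen(T,m);print("saucer",ce,st,at_z(T,ce,7),cv2.minAreaRect(cv2.findNonZero(m)))
r=cv2.boxPoints(cv2.minAreaRect(cv2.findNonZero(m)));print([at_z(T,p,7).round() for p in r])
# purifier
for q in("tab_face","cover_upper","cover","hinge_lip","purifier"):
    t=ctrl.landmark_of(q,T);s=ctrl.landmark_of(q,S)
    if t and s: print(q,*[x.round(1) if hasattr(x,'round') else x for x in tri([(T,t[0]["point"]),(S,s[0]["point"])])], at_z(T,t[0]["point"],95).round())
for q,p,z in(("redcup",(375,242),79),("honey",(275,187),68),("cumin",(286,148),105),("tin",(200,177),58),("bottle",(226,152),200)): print(q,at_z(T,p,z).round())
E
```

```text
[[475.92903015   0.         264.71911829]
 [  0.         475.92903015 195.86952919]
 [  0.           0.           1.        ]] -0.0030178706644357076
top trivet [260.57745975 231.4568873 ] [ 231  201   61   62 2795] [475.44418554 124.92377672   7.        ]
scene trivet [230.38542544 224.66933446] [ 195  200   71   48 2374] [473.34674013 126.3348693    7.        ]
saucer [206.07117438 233.14946619] [193 221  27  25 562] [471.10351571 299.47114388   7.        ] ((206.05999755859375, 233.07998657226562), (25.597265243530273, 22.76883888244629), 8.130102157592773)
[array([441., 345.,   7.]), array([513., 335.,   7.]), array([501., 254.,   7.]), array([429., 264.,   7.])]
tab_face [ 571.9 -112.    81.1] [[0.5, -0.7], [-1.0, 0.2]] [ 568. -108.   95.]
cover_upper [ 558.5 -207.6  126.1] [[-0.9, 1.2], [1.8, -0.3]] [ 566. -217.   95.]
cover [ 573.3 -153.5   97.6] [[0.5, -0.7], [-1.0, 0.2]] [ 571. -152.   95.]
hinge_lip [ 555.7 -193.1  109.3] [[-0.1, 0.1], [0.1, -0.0]] [ 557. -196.   95.]
purifier [ 5.730e+02 -1.605e+02 -4.000e-01] [[-0.4, 0.5], [0.8, -0.1]] [ 565. -145.   95.]
redcup [ 438. -224.   79.]
honey [610.  79.  68.]
cumin [725.  45. 105.]
tin [645. 313.  58.]
bottle [694. 220. 200.]
```

Emit:
send_rows --pt "-1 -0.048 -0.034 -0.006 0 0 0" --pt "-1 -0.048 -0.034 -0.006 0 0 0" --pt "-1 -0.048 -0.034 -0.006 0 0 0" --pt "-1 -0.048 -0.034 -0.006 0 0 0" --pt "-1 -0.048 -0.034 -0.006 0 0 0" --pt "-1 -0.048 -0.034 -0.006 0 0 0" --pt "-1 -0.048 -0.034 -0.006 0 0 0" --pt "-1 -0.048 -0.034 -0.006 0 0 0" --pt "-1 -0.048 -0.034 -0.006 0 0 -0.16" --pt "-1 -0.048 -0.034 -0.006 0 0 -0.16" --squeeze 25

```text
time_s: 3.95
eef_pos: [520.7, -45.2, 269.5]
ee_rot: [0.0, 0.069, 0.998, -0.0]
force: [0.0, 0.8, 0.8]
grip_width: 1.001
grip_force: 0.0
```

```bash
cat >> h.py <<'E'
def pose():
    s=ctrl.sense();q=np.array(s["ee_rot"]);return np.array(s["eef_pos"]),Ro.from_quat(q[[1,2,3,0]]).as_matrix(),s
E
python3 - <<'E'
from h import *
p,R,s=pose();print(p.round(1),R.round(3).tolist(),np.round(s["joints"],2),s["grip_width"])
W=ctrl.capture("wrist");save(W,"w1");Rw=np.array(W["R"])
print("cam in tool",(R.T@(-Rw.T@W["t"]-p)).round(1),"axis in tool",(R.T@Rw[2]).round(3))
for q in "purifier cover tab_face tab cover_upper hinge_lip filter".split():
    print(q,[(np.round(d["point"],1).tolist(),round(d["score"],2)) for d in ctrl.landmark_of(q,W)][:3],[np.round(d["extent"]).tolist() for d in ctrl.boxes_of(q,W)][:2])
E
```

```text
[520.7 -45.2 269.5] [[-0.991, 0.137, 0.001], [0.137, 0.991, -0.0], [-0.001, -0.0, -1.0]] [-0.31  0.27  1.4   0.    1.47 -1.74] 1.0006915789275177
cam in tool [  81.    -0.3 -164.4] axis in tool [-0.317  0.     0.948]
purifier [([189.8, 191.8], 0.77)] [[108.0, 152.0, 116.0, 116.0]]
cover [([177.7, 216.3], 0.73)] [[136.0, 183.0, 80.0, 67.0]]
tab_face [([209.2, 217.2], 0.52)] [[198.0, 203.0, 14.0, 19.0]]Traceback (most recent call last):
  File "<stdin>", line 6, in <module>
ValueError: it knows: cover, cover_upper, cumin_jar, filter, hinge_lip, honey_jar, purifier, red_cup, saucer, soap_bottle, tab_face, tomato_tin, trivet, well_floor
```

View pics/w1.png

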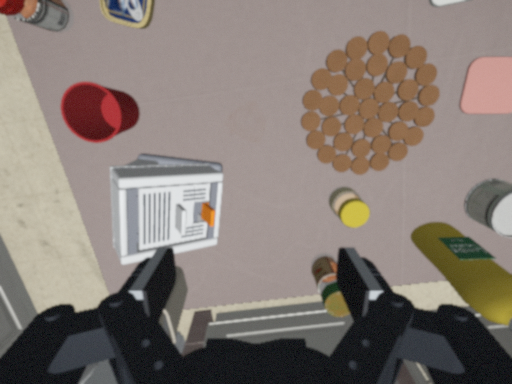

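The wrist view shows the purifier at about (167,212), with its tab at (208,214) and rib at (183,218). The red beaker is at (98,112) and is clear of it. I'll fit the purifier's x, y and yaw from the landmarks.

```bash
cat >> h.py <<'E'
from scipy.optimize import least_squares
A35=np.deg2rad(35);ca,sa=np.cos(A35),np.sin(A35)
def coverpose(v):
    x,y,yw=v[:3];Rp=Ro.from_euler('z',yw).as_matrix();f=np.array([[ca,0,-sa],[0,1,0],[sa,0,ca]])  # cols cx,cy,cz
    f=np.column_stack([[ca,0,sa],[0,1,0],[-sa,0,ca]])
    Rc=Rp@f;o=np.array([x,y,95.])+Rc@[0,0,-1.];return o,Rc
MOD=dict(cover=[0,0,0],tab_face=[-44,0,14],cover_upper=[49.5,0,-2],hinge_lip=[50,0,-2])
def model(q,v):
    if q=="purifier": return np.array([v[0],v[1],0.])
    o,R=coverpose(v);return o+R@np.array(MOD[q],float)
def fit(obs,v0=(573,-155,-1.7)):  # obs: (cam,query,pixel,weight)
    f=lambda v:np.concatenate([w*(proj(c,model(q,v))-p) for c,q,p,w in obs])
    r=least_squares(f,v0,loss='soft_l1',x_scale=[10,10,.1]);return r.x,f(r.x).reshape(-1,2).round(1)
E
python3 - <<'E'
from h import *
obs=[]
for n in("wrist","top","scene"):
    c=ctrl.capture(n)
    for q in("cover","tab_face","purifier","cover_upper","hinge_lip"):
        for d in ctrl.landmark_of(q,c)[:1]:
            if d["score"]>.4: obs.append((c,q,np.array(d["point"]),1.))
v,r=fit(obs);print(v);[print(o[1],e) for o,e in zip(obs,r)]
o,Rc=coverpose(v);print("cover",o.round(1),Rc.round(3).tolist())
E
```

```text
[ 569.77353052 -157.22554719   -1.85556645]
cover [-4.3  0.1]
tab_face [1.6 1.2]
purifier [ 2.9 -0.8]
cover_upper [-0.7  0.2]
hinge_lip [-0.5  0.7]
cover [69.6 46.4]
hinge_lip [-1.1 -3.3]
cover [-1.8  1.3]
tab_face [ 0.1 -3. ]
purifier [-2.3 -1.2]
cover_upper [0.4 2.1]
hinge_lip [-1.8 -0. ]
cover [ 569.6 -157.8   94.2] [[-0.23, 0.96, 0.161], [-0.786, -0.281, 0.55], [0.574, 0.0, 0.819]]
```

```bash
cat >> h.py <<'E'
from scipy.linalg import logm,expm
def goto(pt,Rt,n):
    """print total tool-frame shift (current axes), rotvec, and constant row twist for n rows"""
    p,R,s=pose();d=R.T@(pt-p);rv=Ro.from_matrix(R.T@Rt).as_rotvec()
    r=Ro.from_rotvec(rv/n).as_matrix();M=sum(np.linalg.matrix_power(r,k) for k in range(n))
    print("at",p.round(1),"shift mm",d.round(1),"rot",rv.round(3),"| row of",n,":",(np.linalg.solve(M,d)/1000).round(4).tolist(),(rv/n).round(4).tolist())
def gR(Rc): return np.column_stack([-Rc[:,1],-Rc[:,0],-Rc[:,2]])
E
python3 - <<'E'
from h import *
o,Rc=coverpose([569.8,-157.2,-1.856]);goto(o+Rc@[-10,0,95.],gR(Rc),9)
E
```

```text
at [520.1 -43.2 269. ] shift mm [-74.2 -44.4 102.7] rot [0.61  0.044 0.139] | row of 9 : [-0.0087, -0.0012, 0.0123] [0.0678, 0.0049, 0.0154]
```

Emit:
send_rows --pt "-1 -0.0087 -0.0012 0.0123 0.0678 0.0049 0.0154" --pt "-1 -0.0087 -0.0012 0.0123 0.0678 0.0049 0.0154" --pt "-1 -0.0087 -0.0012 0.0123 0.0678 0.0049 0.0154" --pt "-1 -0.0087 -0.0012 0.0123 0.0678 0.0049 0.0154" --pt "-1 -0.0087 -0.0012 0.0123 0.0678 0.0049 0.0154" --pt "-1 -0.0087 -0.0012 0.0123 0.0678 0.0049 0.0154" --pt "-1 -0.0087 -0.0012 0.0123 0.0678 0.0049 0.0154" --pt "-1 -0.0087 -0.0012 0.0123 0.0678 0.0049 0.0154" --pt "-1 -0.0087 -0.0012 0.0123 0.0678 0.0049 0.0154" --pt "-1 0 0 0 0 0 0"

```text
time_s: 6.45
eef_pos: [586.9, -97.1, 164.6]
ee_rot: [-0.044, 0.135, 0.944, -0.298]
force: [0.3, 1.2, 0.2]
grip_width: 1.0
grip_force: 0.0
```

```bash
python3 - <<'E'
from h import *
p,R,s=pose();print(p.round(1),R.round(3).tolist(),np.round(s["joints"],2))
W=ctrl.capture("wrist");save(W,"w2")
v0=[569.8,-157.2,-1.856]
obs=[]
for q in("purifier","cover","tab_face","cover_upper","hinge_lip"):
    for d in ctrl.landmark_of(q,W)[:1]:
        print(q,np.round(d["point"],1),round(d["score"],2),proj(W,model(q,v0)).round(1)); obs.append((W,q,np.array(d["point"]),1.))
v,r=fit(obs,v0);print(v,r.tolist())
im=cv2.cvtColor(W["img"],cv2.COLOR_RGB2BGR)
im=cv2.resize(im,(800,600),interpolation=2)
cv2.imwrite("pics/w2b.png",im)
E
```

```text
[586.9 -97.1 164.6] [[-0.96, 0.228, -0.164], [0.281, 0.787, -0.55], [0.003, -0.574, -0.819]] [-0.1   0.63  1.26 -0.61  1.41 -1.23]
purifier [291.5 169.4] 0.73 [290.8 169.7]
cover [245.9 190.4] 0.55 [243.7 188.4]
tab_face [287.5 188.4] 0.68 [291.1 193.1]
cover_upper [190.4 189.7] 0.57 [192.7 187.7]
[ 568.9934117  -158.82020494   -1.77936085] [[-2.0, -0.1], [-3.6, -2.6], [2.0, 0.6], [1.4, 0.5]]
```

View pics/w2b.png

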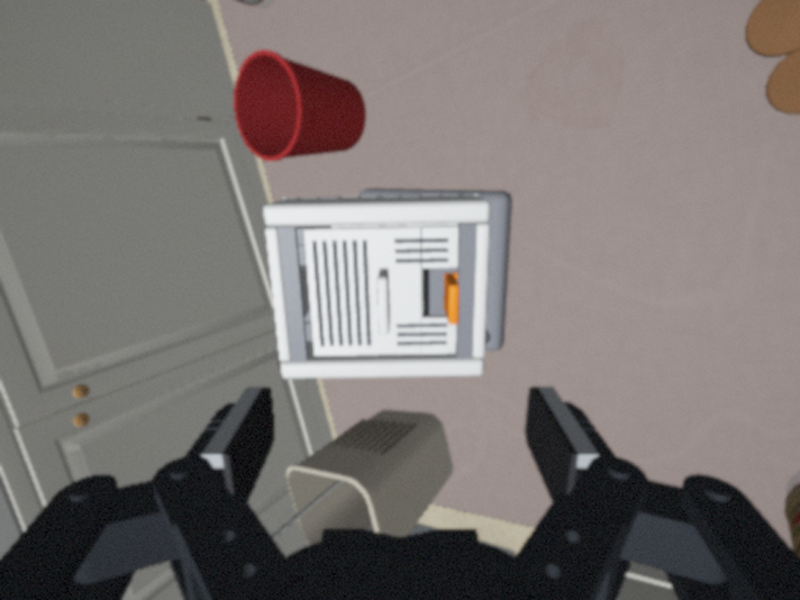

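The tilted view faces the cover almost square on: frame corners at about (264,206), (489,203), (483,374) and (283,377) in the 800x600 picture, rib at (383,301), tab at (453,298). I'll refine the fit with these points.

```bash
python3 - <<'E'
from h import *
W=ctrl.capture("wrist")
MOD.update(tl=[66,-56,4],tr=[-66,-56,4],br=[-66,56,4],bl=[66,56,4],rib=[-1,0,25],tab=[-41,0,25])
k=1/1.5625
px=dict(tl=(264,206),tr=(489,203),br=(483,374),bl=(283,377),rib=(383,300),tab=(452,298))
obs=[(W,q,(np.array(p)+.5)*k-.5,1.) for q,p in px.items()]
for sub in (list(px),list(px)[:4],list(px)[4:]):
    ob=[o for o in obs if o[1] in sub]; v,r=fit(ob,[569.8,-157.2,-1.856]);print(v.round(3),dict(zip(sub,r.tolist())))
# free z fit
v,_=fit(obs,[569.8,-157.2,-1.856])
im=cv2.cvtColor(W["img"],cv2.COLOR_RGB2BGR);im=cv2.resize(im,None,fx=4,fy=4,interpolation=2)
def poly(P,col):
    MOD['_']=0;pts=[]
    for P_ in P: MOD['_']=P_;pts.append((proj(W,model('_',v))+.5)*4-.5)
    cv2.polylines(im,[np.int32(pts)],True,col,1)
poly([(66,-56,4),(-66,-56,4),(-66,56,4),(66,56,4)],(0,0,255))
poly([(46,-41,0),(-46,-41,0),(-46,41,0),(46,41,0)],(255,0,0))
poly([(2,-17,25),(-4,-17,25),(-4,17,25),(2,17,25)],(0,160,0))
poly([(-38,-12,25),(-44,-12,25),(-44,12,25),(-38,12,25)],(255,0,255))
cv2.imwrite("pics/ov.png",im[440:1040,600:1400])
o,Rc=coverpose(v);print(o,pose()[0]-o)
E
```

```text
[ 568.85  -159.436   -1.827] {'tl': [-1.2, -2.0], 'tr': [1.7, -3.6], 'br': [1.2, -0.2], 'bl': [-0.3, 0.7], 'rib': [-1.5, 2.6], 'tab': [-0.6, 2.8]}
[ 570.358 -160.811   -1.835] {'tl': [-1.4, -0.4], 'tr': [1.1, -1.1], 'br': [-0.1, 1.4], 'bl': [-1.0, 1.6]}
[ 566.764 -157.769   -1.82 ] {'rib': [-0.6, 0.0], 'tab': [0.5, 0.0]}
[ 568.70499266 -159.99106937   94.18084796] [18.47334331 62.4943485  72.82627354]
```

View pics/ov.png

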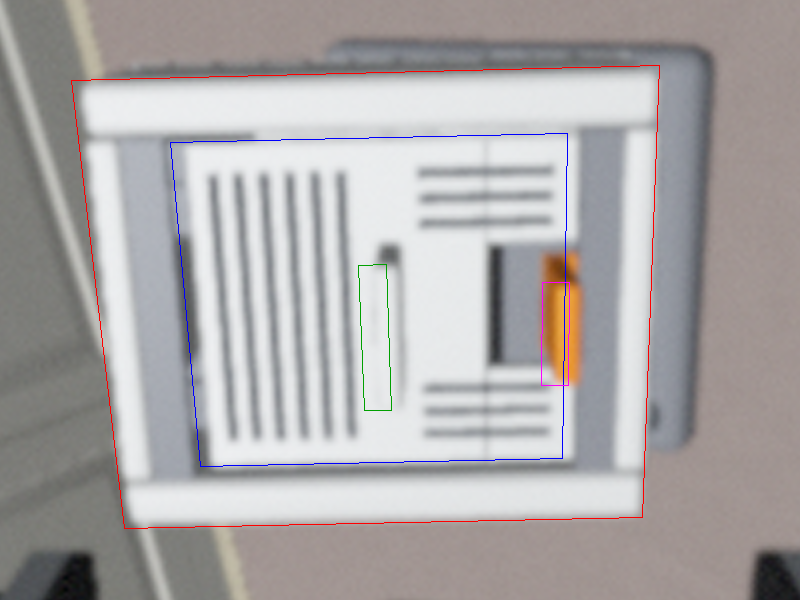

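Overlay check: the frame outline (red) matches the picture. The cover, rib and tab sit about 2.3 mm further down-slope than the model, because the cover rests against its lower play. I'll aim the pinch accordingly.

```bash
python3 - <<'E'
from h import *
o,Rc=coverpose([568.9,-159.2,-1.828]);goto(o+Rc@[-18.8,0,5.],gR(Rc),9);p,R,s=pose();print((Rc.T@(p-o)).round(1))
E
```

```text
at [587.2 -97.5 167. ] shift mm [ 0.7  7.4 91.9] rot [ 0.    -0.015 -0.023] | row of 9 : [0.0001, 0.0008, 0.0102] [0.0, -0.0017, -0.0026]
[-11.4   2.   96.9]
```

Emit:
send_rows --pt "-1 0.0001 0.0008 0.0112 0 -0.0017 -0.0026" --pt "-1 0.0001 0.0008 0.0112 0 -0.0017 -0.0026" --pt "-1 0.0001 0.0008 0.0112 0 -0.0017 -0.0026" --pt "-1 0.0001 0.0008 0.0112 0 -0.0017 -0.0026" --pt "-1 0.0001 0.0008 0.0112 0 -0.0017 -0.0026" --pt "-1 0.0001 0.0008 0.0112 0 -0.0017 -0.0026" --pt "-1 0.0001 0.0008 0.0112 0 -0.0017 -0.0026" --pt "-1 0.0001 0.0008 0.0068 0 -0.0017 -0.0026" --pt "-1 0.0001 0.0008 0.0068 0 -0.0017 -0.0026" --pt "-1 0 0 0 0 0 0"

```text
time_s: 8.05
eef_pos: [573.3, -142.4, 86.5]
ee_rot: [-0.039, 0.122, 0.946, -0.298]
force: [-0.5, 0.3, 0.7]
grip_width: 0.998
grip_force: 0.0
```

```bash
python3 - <<'E'
from h import *
o,Rc=coverpose([568.9,-159.2,-1.828]);p,R,s=pose();print((Rc.T@(p-o)).round(1),s["force"],(Rc.T@R).round(3).tolist(),np.round(s["joints"],2))
W=ctrl.capture("wrist")
cv2.imwrite("pics/w3.png",cv2.resize(cv2.cvtColor(W["img"],cv2.COLOR_RGB2BGR)[120:340,110:400],None,fx=2.7,fy=2.7,interpolation=2))
E
```

```text
[-19.1   0.    3.9] [-0.47886199  0.34337526  0.70105266] [[0.001, -1.0, 0.0], [-1.0, -0.001, -0.001], [0.001, -0.0, -1.0]] [-0.17  0.68  1.4  -0.66  1.21 -1.2 ]
```

View pics/w3.png

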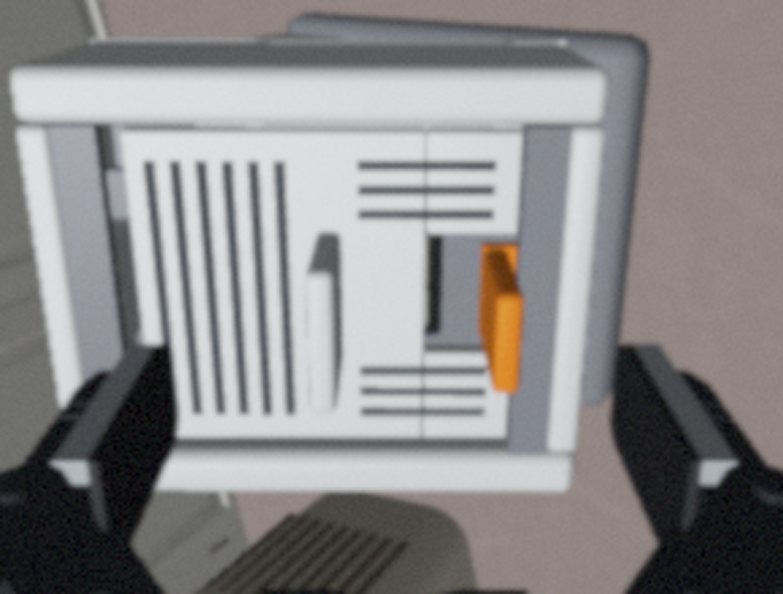

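```bash
python3 - <<'E'
from h import *
W=ctrl.capture("wrist");p,R,s=pose();o,Rc=coverpose([568.9,-159.2,-1.828])
f=lambda X:((proj(W,X)-[110,120])*2.7).round().tolist()
for t in([11,-42.5,-13],[-11,-42.5,-13],[0,-42.5,-13],[11,42.5,-13],[11,-42.5,0]):print(t,f(p+R@t))
for t in([-.3,-17,25],[-.3,17,25],[-46.3,-12,25],[-46.3,12,25],[-46.3,12,0]):print(t,f(o+Rc@t))
E
```

```text
[11, -42.5, -13] [197.0, 282.0]
[-11, -42.5, -13] [205.0, 371.0]
[0, -42.5, -13] [201.0, 328.0]
[11, 42.5, -13] [587.0, 282.0]
[11, -42.5, 0] [211.0, 259.0]
[-0.3, -17, 25] [302.0, 269.0]
[-0.3, 17, 25] [307.0, 411.0]
[-46.3, -12, 25] [523.0, 292.0]
[-46.3, 12, 25] [517.0, 392.0]
[-46.3, 12, 0] [502.0, 336.0]
```

```bash
python3 - <<'E'
from h import *
W=ctrl.capture("wrist");p,R,s=pose();print(W["camera_matrix"][0],W["camera_matrix"][1],W["k1"])
# tool-frame point from pixels assuming |tool y|=42.5
for px in((172,345),(178,415),(150,345),(60,455),(615,345)):
    o,d=ray(W,(px[0]/2.7+110,px[1]/2.7+120));o=R.T@(o-p);d=R.T@d
    for y in (42.5,57): k=(np.sign(d[1])*y-o[1])/d[1];print(px,y,(o+k*d).round(1))
h=cv2.cvtColor(W["img"],cv2.COLOR_RGB2BGR)[220:384,60:430];cv2.imwrite("pics/f.png",cv2.resize(h,None,fx=2.1,fy=2.1,interpolation=2)*1)
a=cv2.imread("pics/f.png");cv2.imwrite("pics/f.png",np.clip(a.astype(float)*2.5,0,255).astype(np.uint8))
E
```

```text
[280.9792052    0.         255.59274162] [  0.         280.9792052  192.97573642] 0.017952195315258556
(172, 345) 42.5 [  7.4 -42.5 -34.1]
(172, 345) 57 [-17.6 -57.   10.2]
(178, 415) 42.5 [ -7.8 -42.5 -34.7]
(178, 415) 57 [-38.1 -57.    9.3]
(150, 345) 42.5 [ 14.1 -42.5 -45.8]
(150, 345) 57 [ -8.7 -57.   -5.5]
(60, 455) 42.5 [ 18.7 -42.5 -82. ]
(60, 455) 57 [ -2.5 -57.  -54.1]
(615, 345) 42.5 [  8.3  42.5 -35.6]
(615, 345) 57 [-16.6  57.    8.4]
```

View pics/f.png

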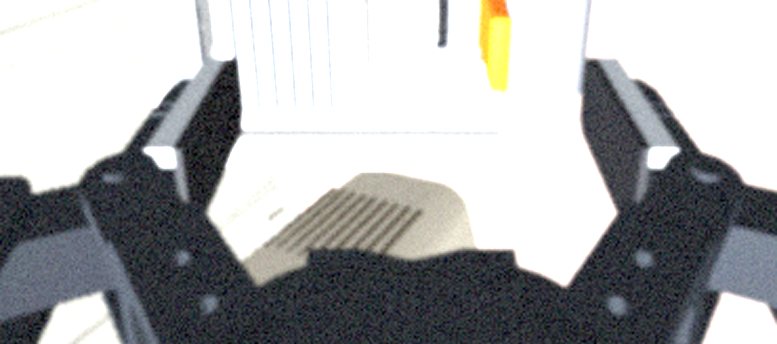

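Emit:
send_rows --pt "-0.4 0 0 0 0 0 0" --pt "-0.4 0 0 0 0 0 0" --pt "-0.4 0 0 0 0 0 0" --pt "-0.4 0 0 0 0 0 0" --pt "-0.4 0 0 0 0 0 0" --pt "-0.4 0 0 0 0 0 0" --pt "-0.4 0 0 0 0 0 0" --pt "-0.4 0 0 0 0 0 0" --pt "-0.4 0 0 0 0 0 0" --pt "-0.4 0 0 0 0 0 0"

```text
time_s: 9.45
eef_pos: [573.5, -142.3, 86.8]
ee_rot: [-0.039, 0.122, 0.946, -0.298]
force: [-1.0, -0.1, 0.7]
grip_width: 0.698
grip_force: 0.0
```

```bash
python3 - <<'E'
from h import *
W=ctrl.capture("wrist");p,R,s=pose();print(s["grip_width"],p)
a=cv2.cvtColor(W["img"],cv2.COLOR_RGB2BGR)[160:360,110:390].astype(float)
a=np.clip(a*1.6,0,255).astype(np.uint8);cv2.imwrite("pics/w4.png",cv2.resize(a,None,fx=2.8,fy=2.8,interpolation=2))
f=lambda t:((proj(W,p+R@t)-[110,160])*2.8).round().tolist()
g=42.5*s["grip_width"]
for z in(-5,-15,-25,-35):print(z,[f([x,y,z]) for y in(-g,g) for x in(11,-11)])
E
```

```text
0.6997435270893188 [ 573.53636963 -142.33719777   86.81318141]
-5 [[272.0, 165.0], [277.0, 253.0], [542.0, 165.0], [537.0, 253.0]]
-15 [[264.0, 184.0], [270.0, 277.0], [550.0, 184.0], [544.0, 277.0]]
-25 [[255.0, 206.0], [261.0, 303.0], [559.0, 206.0], [552.0, 303.0]]
-35 [[245.0, 230.0], [252.0, 333.0], [569.0, 230.0], [561.0, 333.0]]
```

View pics/w4.png

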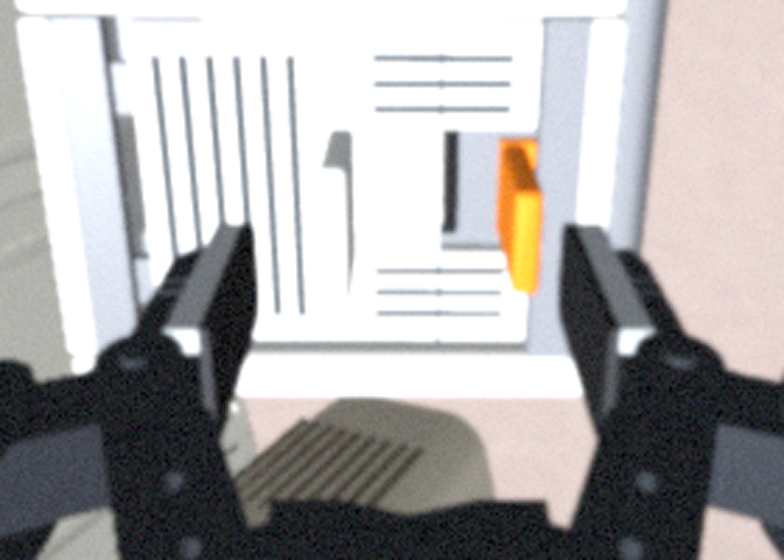

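Emit:
send_rows --pt "-0.4 0 0 0.001 0 0 0" --pt "-0.4 0 0 0.001 0 0 0" --pt "-0.4 0 0 0.001 0 0 0" --pt "-0.4 0 0 0.001 0 0 0" --pt "-0.4 0 0 0.001 0 0 0" --pt "-0.4 0 0 0.001 0 0 0" --pt "-0.4 0 0 0.001 0 0 0" --pt "-0.4 0 0 0 0 0 0" --pt "-0.4 0 0 0 0 0 0" --pt "-0.4 0 0 0 0 0 0"

```text
time_s: 10.75
eef_pos: [572.5, -146.2, 81.1]
ee_rot: [-0.039, 0.122, 0.946, -0.298]
force: [-0.3, 0.2, -0.8]
grip_width: 0.699
grip_force: 0.0
```

Emit:
send_rows --pt "-0.4 0 0 0.001 0 0 0" --pt "-0.4 0 0 0.001 0 0 0" --pt "-0.4 0 0 0.001 0 0 0" --pt "-0.4 0 0 0.001 0 0 0" --pt "-0.4 0 0 0.001 0 0 0" --pt "-0.4 0 0 0 0 0 0" --pt "-0.4 0 0 0 0 0 0" --pt "-0.4 0 0 0 0 0 0" --pt "-0.4 0 0 0 0 0 0" --pt "-0.4 0 0 0 0 0 0"

```text
time_s: 12.0
eef_pos: [571.8, -149.0, 77.0]
ee_rot: [-0.039, 0.122, 0.946, -0.298]
force: [-0.3, 0.5, 0.1]
grip_width: 0.701
grip_force: 0.0
```

```bash
python3 - <<'E'
from h import *
W=ctrl.capture("wrist");p,R,s=pose();o,Rc=coverpose([568.9,-159.2,-1.828]);print(s["grip_width"],(Rc.T@(p-o)).round(1),s["force"])
a=cv2.cvtColor(W["img"],cv2.COLOR_RGB2BGR)[160:360,110:390].astype(float)
a=np.clip(a*1.5,0,255).astype(np.uint8);cv2.imwrite("pics/w5.png",cv2.resize(a,None,fx=2.8,fy=2.8,interpolation=2))
E
```

```text
0.6996037019400208 [-19.1   0.2  -7.7] [-0.57571467  0.95311778  0.2599828 ]
```

View pics/w5.png

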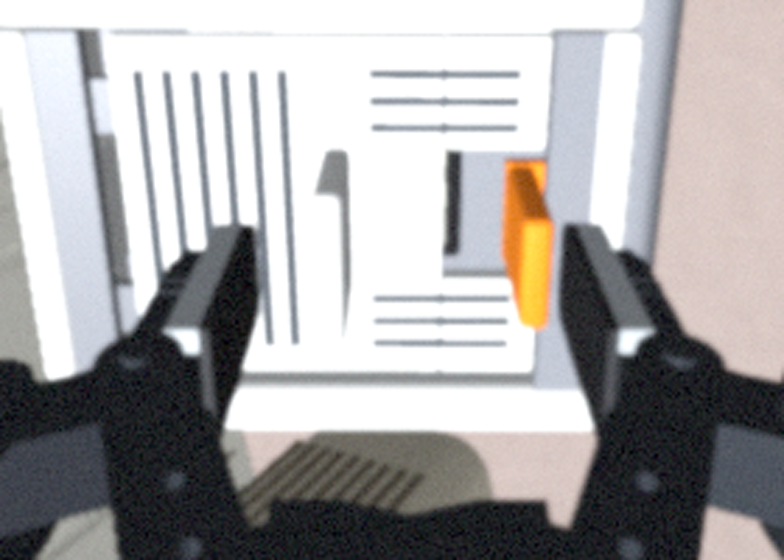

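The picture shows the fingers straddling rib and tab with no contact force. The finger tips at (253,228) and (563,228) sit about 28 mm behind the nominal TCP, so I'll go 9 mm deeper.

Emit:
send_rows --pt "-0.4 0 0 0.0015 0 0 0" --pt "-0.4 0 0 0.0015 0 0 0" --pt "-0.4 0 0 0.0015 0 0 0" --pt "-0.4 0 0 0.0015 0 0 0" --pt "-0.4 0 0 0.0015 0 0 0" --pt "-0.4 0 0 0.001 0 0 0" --pt "-0.4 0 0 0.001 0 0 0" --pt "-0.4 0 0 0 0 0 0" --pt "-0.4 0 0 0 0 0 0" --pt "-0.4 0 0 0 0 0 0"

```text
time_s: 13.3
eef_pos: [570.4, -154.2, 69.2]
ee_rot: [-0.039, 0.122, 0.946, -0.298]
force: [0.2, -0.1, 1.1]
grip_width: 0.702
grip_force: 0.0
```

```bash
python3 - <<'E'
from h import *
p,R,s=pose();o,Rc=coverpose([568.9,-159.2,-1.828]);print(s["grip_width"],(Rc.T@(p-o)).round(1),s["force"])
for n in("wrist","scene","top"):
    c=ctrl.capture(n)
    for q in("cover","tab_face","cover_upper","hinge_lip"):
        for d in ctrl.landmark_of(q,c)[:1]: print(n,q,np.round(d["point"],1),round(d["score"],2),proj(c,model(q,[568.9,-159.2,-1.828])).round(1))
E
```

```text
0.7017554293295569 [-19.    0.2 -17.2] [ 0.15548453 -0.05556407  1.12206257]
wrist cover [226.  248.3] 0.88 [222.9 244. ]
wrist tab_face [301.9 256.7] 0.72 [301.6 256.7]
wrist hinge_lip [142.4 243.6] 0.78 [138.8 242.4]
scene cover [232.  224.8] 0.59 [322.  244.4]
scene tab_face [311.4 238.8] 0.43 [314.  237.3]
scene cover_upper [330.9 246.6] 0.78 [330.5 247.5]
scene hinge_lip [329.1 246.6] 0.64 [330.5 247.5]
top cover [349.1 197.5] 0.75 [353.7 198.9]
top hinge_lip [368.3 201.5] 0.85 [369.1 201.4]
```

Emit:
send_rows --pt "0 0 0 0 0 0 0" --pt "0.1 0 0 0 0 0 0" --pt "0.2 0 0 0 0 0 0" --pt "0.3 0 0 0 0 0 0" --pt "0.5 0 0 0 0 0 0" --pt "0.5 0 0 0 0 0 0" --pt "0.5 0 0 0 0 0 0" --pt "0.5 0 0 0 0 0 0" --pt "0.5 0 0 0 0 0 0" --pt "0.5 0 0 0 0 0 0" --squeeze 30

```text
time_s: 15.3
eef_pos: [570.9, -154.3, 70.3]
ee_rot: [-0.038, 0.122, 0.946, -0.299]
force: [-0.6, 2.7, 8.5]
grip_width: 0.421
grip_force: 29.5
```

Emit:
send_rows --pt "0.5 0 0 0 0 0 0" --pt "0.5 0 0.0008 -0.0041 -0.061 0 0" --pt "0.5 0 0.0008 -0.0041 -0.061 0 0" --pt "0.5 0 0.0008 -0.0041 -0.061 0 0" --pt "0.5 0 0.0008 -0.0041 -0.061 0 0" --pt "0.5 0 0.0008 -0.0041 -0.061 0 0" --pt "0.5 0 0.0008 -0.0041 -0.061 0 0" --pt "0.5 0 0 0 0 0 0" --pt "0.5 0 0 0 0 0 0" --pt "0.5 0 0 0 0 0 0"

```text
time_s: 16.55
eef_pos: [574.1, -139.3, 88.6]
ee_rot: [-0.017, 0.127, 0.984, -0.121]
force: [-0.2, 0.1, -1.4]
grip_width: 0.424
grip_force: 32.2
```

```bash
python3 - <<'E'
from h import *
p,R,s=pose();o,Rc=coverpose([568.9,-159.2,-1.828]);print(s["grip_width"],s["grip_force"],(Rc.T@(p-o)).round(1),s["force"],np.degrees(np.arccos(-R[2,2])))
hl=o+Rc@[47.7,0,-2]
# cover pose if rigid with tool (relative from before swing)
cu=p+R@np.array([0,-66.2,-15.]);print("hinge",hl,"cover_upper if rigid",cu)
for n in("wrist","scene","top"):
    c=ctrl.capture(n);save(c,n+"s")
    for q in("cover","tab_face","cover_upper","hinge_lip"):
        for d in ctrl.landmark_of(q,c)[:1]: print(n,q,np.round(d["point"],1),round(d["score"],2), proj(c,cu).round(1))
W=cv2.imread("pics/wrists.png");S=cv2.imread("pics/scenes.png")
cv2.imwrite("pics/sw.png",np.hstack([cv2.resize(W,(512,384)),cv2.resize(S[190:310,280:370],(288,384),interpolation=2)]))
E
```

```text
0.4243751199152508 32.16127395629883 [-20.6  -0.    7.5] [-0.19286598  0.05112798 -1.36022114] 14.085126204533385
hinge [ 558.52286448 -198.65235719  119.90213988] cover_upper if rigid [ 558.82177573 -197.85181751  119.21788057]
wrist cover [229.2 245.7] 0.6 [144.1 242.7]
wrist tab_face [286.  258.4] 0.78 [144.1 242.7]
wrist cover_upper [141.9 239.6] 0.72 [144.1 242.7]
wrist hinge_lip [140.3 245. ] 0.69 [144.1 242.7]
scene cover [319.8 233. ] 0.86 [330.  247.3]
scene tab_face [312.9 229. ] 0.54 [330.  247.3]
scene cover_upper [331.8 245.2] 0.66 [330.  247.3]
scene hinge_lip [330.8 249.1] 0.6 [330.  247.3]
top cover [349.9 195.3] 0.46 [368.1 201.2]
top cover_upper [372.4 201.8] 0.6 [368.1 201.2]
top hinge_lip [370.  203.8] 0.82 [368.1 201.2]
```

View pics/sw.png

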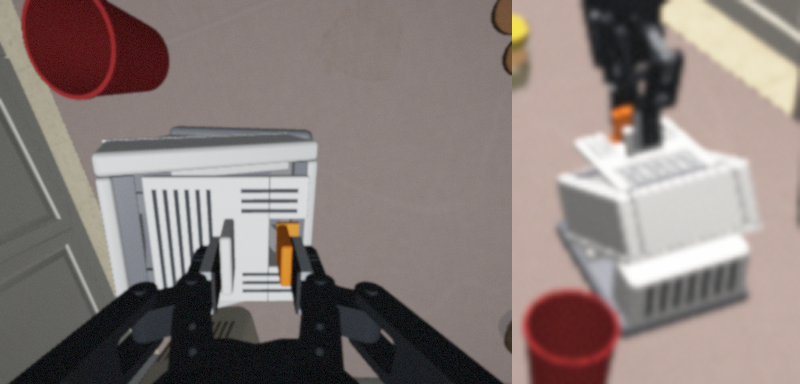

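The wrist picture shows the cover swung open, still gripped by rib (227,255) and tab (287,255), with its upper edge under the lip. I'll finish the swing and lift straight off.

Emit:
send_rows --pt "0.5 0 0.0008 -0.0041 -0.061 0 0" --pt "0.5 0 0.0008 -0.0041 -0.061 0 0" --pt "0.5 0 0.0008 -0.0041 -0.061 0 0" --pt "0.5 0 0.0008 -0.0041 -0.061 0 0" --pt "0.5 0 0 0 0 0 0" --pt "0.5 0 0 -0.006 0 0 0" --pt "0.5 0 0 -0.01 0 0 0" --pt "0.5 0 0 -0.016 0 0 0" --pt "0.5 0 0 -0.024 0 0 0" --pt "0.5 0 0 -0.024 0 0 0"

```text
time_s: 18.55
eef_pos: [575.9, -133.7, 185.8]
ee_rot: [-0.001, 0.128, 0.992, -0.001]
force: [-0.1, 0.4, -0.4]
grip_width: 0.419
grip_force: 50.1
```

```bash
python3 - <<'E'
from h import *
p,R,s=pose();print(p.round(1),R.round(3).tolist(),s["grip_width"],s["grip_force"],np.round(s["force"],1),np.round(s["joints"],2))
W=ctrl.capture("wrist")
# expected cover landmarks if rigid with tool, level
for q,t in(("cover",[0,-19,-17]),("tab_face",[0,-19+35,-31]),("cover_upper",[0,-66-2,-15])):
    print(q,[(np.round(d["point"],1).tolist(),round(d["score"],2)) for d in ctrl.landmark_of(q,W)[:1]],proj(W,p+R@np.array(t)).round(1))
yaw=R
c=p+R@np.array([0,-19.,-17]);d=np.array([474.4,125.6])-c[:2];print("cover",c.round(1),"shift tool xy",(R.T@[d[0],d[1],0]).round(1))
E
```

```text
[ 575.9 -133.7  185.8] [[-0.967, 0.254, -0.002], [0.254, 0.967, -0.002], [0.001, -0.002, -1.0]] 0.419090515180367 50.051278048194945 [-0.1  0.4 -0.4] [-0.42  0.48  1.32 -0.    1.34 -1.74]
cover [([233.9, 239.7], 0.65)] [223.6 244.1]
tab_face [([287.1, 256.5], 0.76)] [285.5 256.8]
cover_upper [([158.2, 230.6], 0.9)] [141.4 242.6]
cover [ 571.1 -152.1  202.9] shift tool xy [164.  244.   -0.4]
```

```bash
cat > pitch.py <<'E'
from h import *
W=ctrl.capture("wrist");save(W,"wp");p,R,s=pose()
C={"cover":[0,0,0],"tab_face":[-35,0,14],"cover_upper":[49.5,0,-2]}
obs={q:np.array(d["point"]) for q in C for d in ctrl.landmark_of(q,W)[:1]}
print({q:o.round(1).tolist() for q,o in obs.items()},[np.round(d["extent"]).tolist() for d in ctrl.boxes_of("cover",W)[:1]])
def tool(q,v):
    a,z=v; X=np.array(C[q],float)-[-16.5,0,z]   # rel. to pinch point, cover frame
    Y=Ro.from_euler('y',a).as_matrix()@X
    return p+R@(np.array([-Y[1],-Y[0],-Y[2]])+[0,0,-26+0])
f=lambda v:np.concatenate([proj(W,tool(q,v))-o for q,o in obs.items()])
r=least_squares(f,[0,10.]);print("pitch deg (+ = upper edge down)",np.degrees(r.x[0]),"pinch z",r.x[1],r.fun.reshape(-1,2).round(1).tolist())
for a in (0,.1,.2,.3): print(a,{q:proj(W,tool(q,(a,9))).round(1).tolist() for q in C})
E
python3 pitch.py; python3 - <<'E'
import cv2,numpy as np
im=cv2.imread("pics/wp.png")
# cover white mask info
m=(im.min(2)>185).astype(np.uint8);n,l,st,ce=cv2.connectedComponentsWithStats(m)
for i in np.argsort(-st[1:,4])[:5]+1:print(st[i],ce[i].round(),cv2.minAreaRect(np.argwhere(l==i)[:,::-1].astype(np.float32)))
E
```

```text
{'cover': [235.0, 241.4], 'cover_upper': [158.5, 231.3]} [[148.0, 170.0, 165.0, 131.0]]
pitch deg (+ = upper edge down) 12.347378204825441 pinch z 8.94436439102923 [[-2.7, -0.9], [0.7, -0.1]]
0 {'cover': [228.0, 243.1], 'tab_face': [290.0, 255.7], 'cover_upper': [145.1, 241.6]}
0.1 {'cover': [229.9, 241.8], 'tab_face': [289.3, 257.5], 'cover_upper': [151.4, 236.5]}
0.2 {'cover': [232.0, 240.6], 'tab_face': [288.2, 259.3], 'cover_upper': [158.1, 231.9]}
0.3 {'cover': [234.3, 239.5], 'tab_face': [286.8, 261.0], 'cover_upper': [165.3, 227.7]}
[ 154  152  161  148 9628] [234. 222.] ((225.50390625, 228.11178588867188), (165.81887817382812, 128.1239776611328), 9.644404411315918)
[ 152  128  132   25 2011] [218. 139.] ((217.94024658203125, 141.10400390625), (19.090959548950195, 131.57461547851562), 86.18592071533203)
[279 140   5  34 157] [281. 157.] ((281.0, 156.5), (33.0, 4.0), 90.0)
[303 274   3   4   7] [304. 275.] ((304.0, 275.5), (3.0, 2.0), 90.0)
[206 166   1   3   3] [206. 167.] ((206.0, 167.0), (2.0, 0.0), -90.0)
```

```bash
cat >> h.py <<'E'
def placepose(R,rot,xy,zc):
    """tool pose for level cover at xy, zc with tool rotated rot about tool x from tool-down frame R"""
    y=R[:,1]*[1,1,0];y/=np.linalg.norm(y);cx=-y
    up=np.array([0,0,1.]);x=np.cross(y,-up)
    Rl=np.column_stack([x,y,-up]);Rt=Rl@Ro.from_rotvec([rot,0,0]).as_matrix()
    pin=np.array([*xy,zc])+cx*-16.5+up*9
    return pin+Rt@[0,0,26.],Rt
E
python3 - <<'E'
from h import *
p,R,s=pose();t,Rt=placepose(R,.2,(474.4,125.6),90);goto(t,Rt,9)
E
```

```text
at [ 575.6 -134.   183.9] shift mm [163.5 236.8 110.5] rot [ 0.199 -0.003  0.   ] | row of 9 : [0.0182, 0.0273, 0.0099] [0.0221, -0.0003, 0.0]
```

Emit:
send_rows --pt "0.5 0.018 0.027 0 0 0 0" --pt "0.5 0.018 0.027 0 0 0 0" --pt "0.5 0.018 0.027 0 0 0 0" --pt "0.5 0.018 0.027 0.008 0 0 0" --pt "0.5 0.018 0.027 0.02 0 0 0" --pt "0.5 0.018 0.027 0.022 0 0 0" --pt "0.5 0.018 0.027 0.022 0 0 0" --pt "0.5 0.018 0.027 0.022 0 0 0" --pt "0.5 0.018 0.021 0.016 0.1 0 0" --pt "0.5 0 0 0 0.1 0 0"

```text
time_s: 20.25
eef_pos: [477.8, 137.2, 73.4]
ee_rot: [-0.015, 0.127, 0.987, -0.101]
force: [0.5, -0.3, -1.0]
grip_width: 0.421
grip_force: 50.0
```

```bash
python3 pitch.py; python3 - <<'E'
from h import *
p,R,s=pose();print(s["grip_width"],s["grip_force"]);t,Rt=placepose(R,.2,(474.4,125.6),16);goto(t,Rt,9)
E
```

```text
{'cover': [233.5, 240.5], 'tab_face': [286.9, 255.2], 'cover_upper': [161.7, 232.1]} [[150.0, 170.0, 165.0, 134.0]]
pitch deg (+ = upper edge down) 10.080558516001556 pinch z 14.162600724145943 [[0.9, -1.2], [3.6, 1.2], [-0.9, -0.3]]
0 {'cover': [228.8, 245.6], 'tab_face': [291.4, 258.3], 'cover_upper': [145.4, 244.3]}
0.1 {'cover': [230.7, 244.3], 'tab_face': [290.7, 260.1], 'cover_upper': [151.7, 239.0]}
0.2 {'cover': [232.8, 243.0], 'tab_face': [289.6, 261.9], 'cover_upper': [158.4, 234.3]}
0.3 {'cover': [235.1, 241.9], 'tab_face': [288.2, 263.7], 'cover_upper': [165.6, 230.0]}
0.42222181042144397 50.030243773944676
at [479.3 135.9  74.6] shift mm [ 2.  15.  73.5] rot [ 0.    -0.001  0.   ] | row of 9 : [0.0002, 0.0017, 0.0082] [0.0001, -0.0002, 0.0]
```

Emit:
send_rows --pt "0.5 0 0.002 0.012 0 0 0" --pt "0.5 0 0.002 0.012 0 0 0" --pt "0.5 0 0.002 0.012 0 0 0" --pt "0.5 0 0.002 0.01 0 0 0" --pt "0.5 0 0.002 0.008 0 0 0" --pt "0.5 0 0.002 0.006 0 0 0" --pt "0.5 0 0.002 0.004 0 0 0" --pt "0.5 0 0.001 0.002 0 0 0" --pt "0.5 0 0 0 0 0 0" --pt "0.5 0 0 0 0 0 0"

```text
time_s: 21.75
eef_pos: [479.7, 137.7, 7.2]
ee_rot: [-0.013, 0.127, 0.987, -0.099]
force: [-0.1, -0.8, -0.8]
grip_width: 0.423
grip_force: 50.0
```

Emit:
send_rows --pt "0.5 0 0 0.001 0 0 0" --pt "0.5 0 0 0.001 0 0 0" --pt "0.5 0 0 0.001 0 0 0" --pt "0.5 0 0 0.001 0 0 0" --pt "0.5 0 0 0.001 0 0 0" --pt "0.5 0 0 0.001 0 0 0" --pt "0.5 0 0 0.001 0 0 0" --pt "0.5 0 0 0 0 0 0" --pt "0.5 0 0 0 0 0 0" --pt "0.5 0 0 0 0 0 0"

```text
time_s: 23.0
eef_pos: [479.4, 136.3, 1.0]
ee_rot: [-0.013, 0.128, 0.987, -0.1]
force: [-3.2, -0.1, 10.0]
grip_width: 0.422
grip_force: 57.0
```

```bash
python3 pitch.py|head -3; python3 - <<'E'
from h import *
p,R,s=pose();print(p,s["force"],s["wrist_torque"])
for n in("scene","top"):
    c=ctrl.capture(n)
    for q in("cover","cover_upper","tab_face","trivet"): print(n,q,[(np.round(d["point"],1).tolist(),round(d["score"],2),at_z(c,d["point"],12).round()) for d in ctrl.landmark_of(q,c)[:2]])
E
```

```text
{'cover': [233.9, 239.9], 'tab_face': [284.9, 253.1], 'cover_upper': [158.9, 230.9]} [[150.0, 171.0, 167.0, 131.0]]
pitch deg (+ = upper edge down) 9.005829890089029 pinch z 14.37526360432686 [[-1.0, -1.9], [4.3, 1.4], [-0.1, 0.1]]
0 {'cover': [227.7, 244.2], 'tab_face': [290.0, 256.9], 'cover_upper': [144.5, 242.7]}
[479.33314226 136.32967516   0.96465034] [-4.01748716 -0.94535585  9.7952233 ] [ 0.04234665  0.60219662 -0.10868752]
scene cover [([234.1, 221.0], 0.83, array([488., 129.,  12.]))]
scene cover_upper [([197.9, 200.0], 0.27, array([452., 278.,  12.]))]
scene tab_face [([225.9, 213.0], 0.44, array([488., 174.,  12.]))]
scene trivet [([232.3, 225.2], 0.82, array([474., 116.,  12.]))]
top cover [([259.5, 229.4], 0.67, array([482., 128.,  12.]))]
top cover_upper [([277.0, 237.6], 0.72, array([455.,  73.,  12.]))]
top tab_face []
top trivet [([261.8, 228.0], 0.95, array([486., 121.,  12.])), ([370.1, 204.0], 0.53, array([ 561., -227.,   12.]))]
```

Emit:
send_rows --pt "0.1 0 0 0 0 0 0" --pt "-0.1 0 0 0 0 0 0" --pt "-0.3 0 0 0 0 0 0" --pt "-0.6 0 0 0 0 0 0" --pt "-0.6 0 0 0 0 0 0" --pt "-0.6 0 0 0 0 0 0" --pt "-0.6 0 0 -0.01 0 0 0" --pt "-0.6 0 0 -0.02 0 0 0" --pt "-0.6 0 0 -0.04 -0.1 0 0" --pt "-0.6 0 0 -0.05 -0.1 0 0"

```text
time_s: 25.0
eef_pos: [483.9, 155.4, 119.9]
ee_rot: [-0.001, 0.128, 0.992, 0.001]
force: [0.1, -0.7, -0.4]
grip_width: 0.801
grip_force: 0.0
```

```bash
python3 - <<'E'
from h import *
p,R,s=pose();print(p,R.round(3).tolist(),s["force"],s["grip_width"])
MO={"cover":[0,0,0],"tab_face":[-44,0,14],"cover_upper":[49.5,0,-2]}
obs=[]
for n in("scene","top","wrist"):
    c=ctrl.capture(n);save(c,"rel_"+n)
    for q in MO:
        for d in ctrl.landmark_of(q,c)[:1]:
            if d["score"]>.4: obs.append((c,q,np.array(d["point"]),n))
def P(q,v): return v[:3]+Ro.from_euler('ZY',[v[3],v[4]]).as_matrix()@np.array(MO[q],float)
f=lambda v:np.concatenate([proj(c,P(q,v))-o for c,q,o,n in obs])
r=least_squares(f,[475,126,12,-1.83,0],loss='soft_l1',x_scale=[10,10,10,.1,.1]);print(r.x.round(3));[print(o[3],o[1],o[2],e) for o,e in zip(obs,f(r.x).reshape(-1,2).round(1))]
E
```

```text
[483.92067533 155.36936229 119.89878688] [[-0.967, 0.253, -0.001], [0.253, 0.967, 0.002], [0.002, 0.002, -1.0]] [ 0.13972489 -0.71001546 -0.4110676 ] 0.8011097117245891
[ 4.74787e+02  1.21372e+02  2.01480e+01 -1.84300e+00  5.30000e-02]
scene cover [230.8 221.6] [0.7 0.4]
scene tab_face [223.3 211.2] [ 3.5 -2.4]
scene cover_upper [239.2 232.5] [-2.3  1.4]
top cover [261.3 230.7] [0.3 0.8]
top cover_upper [281.4 235.4] [-4.8  0.2]
wrist cover [220.1 188.2] [ 0.4 -1.1]
wrist cover_upper [171.4 182.6] [-0.4  2.3]
```

```bash
python3 - <<'E'
from h import *
o,Rc=coverpose([568.9,-159.2,-1.828]);t=o+Rc@[-10,0,80.];print(t);goto(t+[0,20,60],pose()[1],9);goto(t,gR(Rc),10)
E
```

```text
[ 582.51021313 -107.45595282  153.97724714]
at [483.9 154.8 117.9] shift mm [-156.6 -209.5  -96.1] rot [0. 0. 0.] | row of 9 : [-0.0174, -0.0233, -0.0107] [0.0, 0.0, 0.0]
at [483.9 154.8 117.9] shift mm [-161.9 -228.7  -36.1] rot [ 0.609 -0.002  0.001] | row of 10 : [-0.0162, -0.0233, 0.0028] [0.0609, -0.0002, 0.0001]
```

Emit:
send_rows --pt "0 -0.0224 -0.03 -0.0137 0 0 0" --pt "0 -0.0224 -0.03 -0.0137 0 0 0" --pt "0 -0.0224 -0.03 -0.0137 0 0 0" --pt "0 -0.0224 -0.03 -0.0137 0 0 0" --pt "0 -0.0224 -0.03 -0.0137 0 0 0" --pt "0 -0.0224 -0.03 -0.0137 0 0 0" --pt "0 -0.0224 -0.03 -0.0137 0.12 0 0" --pt "0 0 0 0 0.16 0 0" --pt "0 0 0 0 0.16 0 0" --pt "0 0 0 0 0.17 0 0"

```text
time_s: 26.85
eef_pos: [582.8, -88.1, 214.7]
ee_rot: [-0.039, 0.122, 0.945, -0.301]
force: [-0.1, -1.5, -0.5]
grip_width: 0.499
grip_force: 0.0
```

```bash
cat > filt.py <<'E'
from h import *
W=ctrl.capture("wrist");p,R,s=pose();o,Rc=coverpose([568.9,-159.2,-1.828])
print("tcp in cover",(Rc.T@(p-o)).round(1),(Rc.T@R).round(2).tolist(),s["grip_width"])
pl=lambda px,z:(lambda a,d:(lambda a,d:(a+d*(z-a[2])/d[2]).round(1))(Rc.T@(a-o),Rc.T@d))(*ray(W,px))
for q,z in(("filter",-45),("well_floor",-45),("hinge_lip",-2)):
    for d in ctrl.landmark_of(q,W)[:1]: print(q,np.round(d["point"],1),round(d["score"],2),"cover frame",pl(d["point"],z))
for d in ctrl.boxes_of("filter",W)[:1]: print("box",np.round(d["extent"]))
h=cv2.cvtColor(W["img"],cv2.COLOR_RGB2HSV);m=((h[...,0]>95)&(h[...,0]<130)&(h[...,1]>110)&(h[...,2]>60)).astype(np.uint8)
n,l,st,ce=cv2.connectedComponentsWithStats(m)
for i in (np.argsort(-st[1:,4])[:3]+1 if n>1 else []):
    r=cv2.minAreaRect(np.argwhere(l==i)[:,::-1].astype(np.float32));print("blue",st[i],"rect",np.round(r[0],1),np.round(r[1],1),round(r[2]),"top-plane centre",pl(ce[i],-8),"corners",[pl(c,-8).tolist() for c in cv2.boxPoints(r)])
save(W,"filt")
E
python3 filt.py
```

```text
tcp in cover [  6.2  -5.6 139.7] [[0.01, -1.0, 0.01], [-1.0, -0.01, -0.0], [0.0, -0.01, -1.0]] 0.49572908371795543
filter [263.7 169.6] 0.68 cover frame [ -0.1  -0.1 -45. ]
hinge_lip [220.6 179.8] 0.58 cover frame [49.8  1.3 -2. ]
box [240. 147.  54.  43.]
blue [261 160  12  33 345] rect [266.5 176. ] [32. 11.] 90 top-plane centre [-2.5 -1.9 -8. ] corners [[4.0, -20.3, -8.0], [-8.4, -20.3, -8.0], [-9.1, 17.8, -8.0], [3.8, 17.8, -8.0]]
```

```bash
python3 - <<'E'
from h import *
o,Rc=coverpose([568.9,-159.2,-1.828]);goto(o+Rc@[-2.5,-1,0],gR(Rc),9)
E
```

```text
at [582.7 -88.5 214.5] shift mm [ -3.8  11.9 140.2] rot [ 0.002 -0.001  0.   ] | row of 9 : [-0.0004, 0.0013, 0.0156] [0.0002, -0.0001, 0.0]
```

Emit:
send_rows --pt "0 -0.0004 0.0013 0.0156 0 0 0" --pt "0 -0.0004 0.0013 0.0156 0 0 0" --pt "0 -0.0004 0.0013 0.0156 0 0 0" --pt "0 -0.0004 0.0013 0.0156 0 0 0" --pt "0 -0.0004 0.0013 0.0156 0 0 0" --pt "0 -0.0004 0.0013 0.0156 0 0 0" --pt "0 -0.0004 0.0013 0.0156 0 0 0" --pt "0 -0.0004 0.0013 0.0156 0 0 0" --pt "0 -0.0004 0.0013 0.0156 0 0 0" --pt "0 0 0 0 0 0 0"

```text
time_s: 28.35
eef_pos: [567.2, -158.1, 91.5]
ee_rot: [-0.04, 0.122, 0.946, -0.298]
force: [1.3, 0.0, 0.5]
grip_width: 0.501
grip_force: 0.0
```

```bash
python3 filt.py; python3 - <<'E'
from h import *
o,Rc=coverpose([568.9,-159.2,-1.828]);goto(o+Rc@[-2.5,-1,-42],gR(Rc),9);print(pose()[2]["force"])
E
```

```text
tcp in cover [-2.3 -1.5 -0.6] [[0.0, -1.0, 0.0], [-1.0, -0.0, -0.0], [0.0, -0.0, -1.0]] 0.5014439596612045
filter [255.1 210.3] 0.59 cover frame [ -2.2   0.9 -45. ]
hinge_lip [176.7 233.3] 0.66 cover frame [48.5 -0.2 -2. ]
box [212. 178.  84.  75.]
blue [247 197  18  56 909] rect [255.5 224.5] [55. 17.] 90 top-plane centre [-2.4 -3.7 -8. ] corners [[2.9, -23.1, -8.0], [-8.0, -23.1, -8.0], [-8.5, 17.0, -8.0], [3.2, 17.0, -8.0]]
at [ 568.2 -157.5   93.2] shift mm [-0.1  0.3 42.4] rot [-0.     0.     0.001] | row of 9 : [-0.0, 0.0, 0.0047] [-0.0, 0.0, 0.0001]
[-0.10303951  0.02934002  0.29038894]
```

Emit:
send_rows --pt "0 0 0 0.006 0 0 0" --pt "0 0 0 0.006 0 0 0" --pt "0 0 0 0.006 0 0 0" --pt "0 0 0 0.006 0 0 0" --pt "0 0 0 0.005 0 0 0" --pt "0 0 0 0.004 0 0 0" --pt "0 0 0 0.003 0 0 0" --pt "0 0 0 0.003 0 0 0" --pt "0 0 0 0.003 0 0 0" --pt "0 0 0 0 0 0 0"

```text
time_s: 29.85
eef_pos: [561.6, -181.1, 58.1]
ee_rot: [-0.039, 0.122, 0.946, -0.298]
force: [0.6, -0.1, -0.4]
grip_width: 0.5
grip_force: 0.0
```

No contact. Now closing on the ridge.

Emit:
send_rows --pt "0.4 0 0 0 0 0 0" --pt "0.7 0 0 0 0 0 0" --pt "1 0 0 0 0 0 0" --pt "1 0 0 0 0 0 0" --pt "1 0 0 0 0 0 0" --pt "1 0 0 0 0 0 0" --pt "1 0 0 0 0 0 0" --pt "1 0 0 0 0 0 0" --pt "1 0 0 0 0 0 0" --pt "1 0 0 0 0 0 0" --squeeze 35

```text
time_s: 31.1
eef_pos: [561.8, -180.9, 58.4]
ee_rot: [-0.039, 0.122, 0.946, -0.298]
force: [1.2, 4.0, 5.1]
grip_width: 0.108
grip_force: 37.4
```

Emit:
send_rows --pt "1 0 0 -0.003 0 0 0" --pt "1 0 0 -0.005 0 0 0" --pt "1 0 0 -0.007 0 0 0" --pt "1 0 0 -0.01 0 0 0" --pt "1 0 0 -0.012 0 0 0" --pt "1 0 0 -0.012 0 0 0" --pt "1 0 0 -0.015 0 0 0" --pt "1 0 0 -0.015 0 0 0" --pt "1 0 0 -0.015 0 0 0" --pt "1 0 0 -0.015 0 0 0"

```text
time_s: 32.35
eef_pos: [577.8, -119.9, 148.4]
ee_rot: [-0.039, 0.122, 0.946, -0.298]
force: [-0.7, -0.7, -0.1]
grip_width: 0.107
grip_force: 36.5
```

```bash
python3 - <<'E'
from h import *
p,R,s=pose();print(p.round(1),s["grip_width"],s["grip_force"],np.round(s["force"],1))
W=ctrl.capture("wrist")
for q in("filter",):
  for d in ctrl.landmark_of(q,W)[:1]: print(np.round(d["point"]),d["score"],"expected",proj(W,p+R@[0,0,3.]).round(),[np.round(b["extent"]) for b in ctrl.boxes_of(q,W)[:1]])
y=R[:,1]*[1,1,0];y/=np.linalg.norm(y);Rl=np.column_stack([np.cross(y,[0,0,-1]),y,[0,0,-1.]])
goto(np.array([471.1,299.5,120]),Rl,15);print(proj(W,p+R@[30,25,3]),proj(W,p+R@[-30,-25,3]))
E
```

```text
[ 577.8 -119.9  148.4] 0.10673922239568734 36.525169014930725 [-0.7 -0.7 -0.1]
[252. 231.] 0.78 expected [255. 229.] [array([202., 194., 104.,  96.])]
at [ 578.  -120.2  148.1] shift mm [ 209.9  326.4 -194.3] rot [-0.611 -0.    -0.   ] | row of 15 : [0.014, 0.0249, -0.0064] [-0.0407, -0.0, -0.0]
[295.51581281 185.45791824] [219.04615513 268.79610811]
```

Emit:
send_rows --pt "1 0 0 -0.012 -0.12 0 0" --pt "1 0 0 -0.012 -0.12 0 0" --pt "1 0 0 -0.012 -0.12 0 0" --pt "1 0 0 -0.006 -0.13 0 0" --pt "1 0.01 0.018 0 -0.12 0 0" --pt "1 0.021 0.037 0 0 0 0" --pt "1 0.021 0.037 0 0 0 0" --pt "1 0.021 0.037 0 0 0 0" --pt "1 0.021 0.037 0 0 0 0" --pt "1 0.021 0.037 0 0 0 0"

```text
time_s: 33.75
eef_pos: [522.0, 123.6, 182.2]
ee_rot: [-0.001, 0.129, 0.992, -0.001]
force: [-0.0, -0.5, -1.6]
grip_width: 0.101
grip_force: 36.5
```

```bash
python3 - <<'E'
from h import *
p,R,s=pose();print(s["grip_width"])
y=R[:,1]*[1,1,0];y/=np.linalg.norm(y);Rl=np.column_stack([np.cross(y,[0,0,-1]),y,[0,0,-1.]])
goto(np.array([471.1,299.5,70]),Rl,9)
E
```

```text
0.10085084803247044
at [522.  123.6 182.2] shift mm [ 93.9 157.4 112.1] rot [-0.002 -0.002 -0.   ] | row of 9 : [0.0104, 0.0175, 0.0125] [-0.0002, -0.0002, -0.0]
```

Emit:
send_rows --pt "1 0.0104 0.0175 0.004 0 0 0" --pt "1 0.0104 0.0175 0.004 0 0 0" --pt "1 0.0104 0.0175 0.009 0 0 0" --pt "1 0.0104 0.0175 0.012 0 0 0" --pt "1 0.0104 0.0175 0.016 0 0 0" --pt "1 0.0104 0.0175 0.017 0 0 0" --pt "1 0.0104 0.0175 0.017 0 0 0" --pt "1 0.0104 0.0175 0.017 0 0 0" --pt "1 0.0104 0.0175 0.016 0 0 0" --pt "1 0 0 0 0 0 0"

```text
time_s: 35.0
eef_pos: [470.9, 299.3, 69.1]
ee_rot: [-0.002, 0.127, 0.992, -0.001]
force: [0.5, -0.2, -0.8]
grip_width: 0.107
grip_force: 36.5
```

```bash
python3 - <<'E'
from h import *
p,R,s=pose();print(p.round(1),s["grip_width"],np.round(R[:,2],3))
W=ctrl.capture("wrist");T=ctrl.capture("top")
d=ctrl.landmark_of("filter",W)[:1];print([(np.round(x["point"]),x["score"]) for x in d],"expected",proj(W,p+R@[0,0,3.]).round(),[np.round(b["extent"]) for b in ctrl.boxes_of("filter",W)[:1]])
for n,c in(("W",W),("T",T)):
    for x in ctrl.landmark_of("saucer",c)[:3]: print(n,"saucer",np.round(x["point"]),round(x["score"],2),at_z(c,x["point"],0).round(1))
    h=cv2.cvtColor(c["img"],cv2.COLOR_RGB2HSV).astype(int);m=(((h[...,0]<8)|(h[...,0]>172))&(h[...,1]>60)&(h[...,2]>150)).astype(np.uint8)
    N,l,st,ce=cv2.connectedComponentsWithStats(m)
    for i in np.argsort(-st[1:,4])[:2]+1:
        r=cv2.minAreaRect(np.argwhere(l==i)[:,::-1].astype(np.float32));print(n,st[i],at_z(c,r[0],7).round(1),[at_z(c,q,7)[:2].round().tolist() for q in cv2.boxPoints(r)])
E
```

```text
[470.9 299.3  69.1] 0.1067187211132413 [-0.004 -0.002 -1.   ]
[(array([254., 229.]), 0.92)] expected [256. 229.] [array([202., 193., 107.,  94.])]
W saucer [416. 206.] 0.72 [515.1 434.1   0. ]
W saucer [260. 195.] 0.7 [470.2 302.6   0. ]
W [ 206  152  102   53 4027] [450.4 306.1   7. ] [[457.0, 257.0], [417.0, 274.0], [444.0, 352.0], [486.0, 341.0]]
W [101 259   1   2   2] [492.  146.9   7. ] [[492.0, 147.0], [492.0, 147.0], [492.0, 147.0], [492.0, 147.0]]
T saucer [166. 220.] 0.87 [513.9 429.9   0. ]
T saucer [209. 234.] 0.61 [467.6 291.6   0. ]
T [202 242   7   3  11] [441.2 303.1   7. ] [[440.0, 314.0], [447.0, 294.0], [442.0, 293.0], [436.0, 312.0]]
T [119 266   3   3   7] [365.4 572.5   7. ] [[369.0, 576.0], [368.0, 569.0], [362.0, 569.0], [362.0, 576.0]]
```

Emit:
send_rows --pt "1 0 0 0.01 0 0 0" --pt "1 0 0 0.012 0 0 0" --pt "1 0 0 0.012 0 0 0" --pt "1 0 0 0.01 0 0 0" --pt "1 0 0 0.006 0 0 0" --pt "1 0 0 0.003 0 0 0" --pt "1 0 0 0.002 0 0 0" --pt "1 0 0 0.001 0 0 0" --pt "1 0 0 0.001 0 0 0" --pt "1 0 0 0 0 0 0"

```text
time_s: 36.55
eef_pos: [472.0, 298.7, 13.7]
ee_rot: [-0.001, 0.128, 0.992, -0.001]
force: [-0.3, -1.3, -1.7]
grip_width: 0.106
grip_force: 36.5
```

Emit:
send_rows --pt "1 0 0 0.001 0 0 0" --pt "1 0 0 0.001 0 0 0" --pt "1 0 0 0.001 0 0 0" --pt "1 0 0 0.001 0 0 0" --pt "1 0 0 0 0 0 0" --pt "1 0 0 0 0 0 0" --pt "1 0 0 0 0 0 0" --pt "1 0 0 0 0 0 0" --pt "1 0 0 0 0 0 0" --pt "1 0 0 0 0 0 0"

```text
time_s: 37.8
eef_pos: [472.0, 298.7, 9.7]
ee_rot: [-0.001, 0.128, 0.992, -0.001]
force: [-2.3, -0.2, 3.1]
grip_width: 0.101
grip_force: 36.9
```

Emit:
send_rows --pt "0.7 0 0 0 0 0 0" --pt "0.4 0 0 0 0 0 0" --pt "0.2 0 0 0 0 0 0" --pt "0.2 0 0 0 0 0 0" --pt "0.2 0 0 -0.004 0 0 0" --pt "0.2 0 0 -0.01 0 0 0" --pt "0.2 0 0 -0.02 0 0 0" --pt "0.2 0 0 -0.04 0 0 0" --pt "0.2 0 0 -0.05 0 0 0" --pt "0.2 0 0 -0.05 0 0 0"

```text
time_s: 39.05
eef_pos: [472.0, 298.7, 186.0]
ee_rot: [-0.0, 0.128, 0.992, -0.0]
force: [0.7, -0.2, 0.3]
grip_width: 0.398
grip_force: 0.0
```

```bash
python3 - <<'E'
from h import *
p,R,s=pose();print(p.round(1),s["grip_width"],np.round(s["force"],1))
C={n:ctrl.capture(n) for n in("wrist","top","scene")}
for n,c in C.items():
    save(c,"end_"+n)
    for q,z in(("filter",7),("saucer",0),("cover",12),("cover_upper",10),("tab_face",26),("trivet",0),("red_cup",0),("honey_jar",0)):
        print(n,q,[(np.round(x["point"],1).tolist(),round(x["score"],2),at_z(c,x["point"],z)[:2].round().tolist()) for x in ctrl.landmark_of(q,c)[:2]],[np.round(b["extent"]).tolist() for b in ctrl.boxes_of(q,c)[:1]] if q in("filter","cover") else "")
E
```

```text
[472.  298.7 186. ] 0.39767087740261436 [ 0.7 -0.2  0.3]
wrist filter [([253.5, 168.4], 0.7, [472.0, 296.0])] [[228.0, 145.0, 56.0, 45.0]]
wrist saucer [([366.5, 172.5], 0.8, [516.0, 434.0])] 
wrist cover [([121.1, 205.3], 0.84, [475.0, 119.0])] [[77.0, 174.0, 88.0, 60.0]]
wrist cover_upper [([80.0, 204.8], 0.91, [462.0, 68.0]), ([249.6, 313.7], 0.7, [684.0, 234.0])] 
wrist tab_face [([147.0, 209.8], 0.8, [485.0, 156.0])] 
wrist trivet [([131.4, 201.3], 0.73, [476.0, 127.0])] 
wrist red_cup [] 
wrist honey_jar [([137.6, 293.6], 0.48, [615.0, 80.0])] 
top filter [] []
top saucer [([163.5, 218.8], 0.44, [518.0, 438.0]), ([204.3, 232.2], 0.41, [474.0, 306.0])] 
top cover [([261.4, 229.8], 0.94, [480.0, 122.0])] [[242.0, 216.0, 36.0, 33.0]]
top cover_upper [([281.0, 236.6], 0.87, [459.0, 60.0])] 
top tab_face [([249.0, 228.5], 0.37, [484.0, 161.0])] 
top trivet [([261.3, 229.4], 0.77, [482.0, 123.0])] 
top red_cup [([375.6, 243.6], 0.87, [435.0, -243.0]), ([282.5, 154.4], 0.28, [727.0, 52.0])] 
top honey_jar [([274.0, 189.9], 0.49, [610.0, 81.0])] 
scene filter [([203.8, 195.8], 0.85, [481.0, 291.0])] [[191.0, 186.0, 20.0, 16.0]]
scene saucer [([192.5, 173.7], 0.8, [516.0, 425.0]), ([198.6, 197.6], 0.65, [467.0, 301.0])] 
scene cover [([233.3, 220.6], 0.62, [487.0, 131.0])] [[216.0, 205.0, 32.0, 33.0]]
scene cover_upper [([238.9, 233.7], 0.71, [470.0, 76.0]), ([269.9, 180.1], 0.58, [696.0, 231.0])] 
scene tab_face [([327.7, 245.8], 0.41, [629.0, -123.0]), ([225.8, 215.7], 0.4, [473.0, 149.0])] 
scene trivet [([233.5, 222.9], 0.79, [489.0, 134.0]), ([320.3, 267.6], 0.29, [576.0, -154.0])] 
scene red_cup [([298.0, 313.9], 0.95, [431.0, -237.0])] 
scene honey_jar [([278.0, 216.5], 0.7, [613.0, 79.0])]
```

```bash
python3 -c "
from rig import ctrl
print(ctrl.finish_job())"
```

```text
the job is handed in; nothing more can be done
None
```

I handed the job in at about 39 s, but no verdict came back. By the last camera readings the cover lies on the trivet about 6 mm from its centre, and the filter sits ridge up on the pink saucer about 4 mm from its centre. The jars, tin, beaker and bottle were left untouched.

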